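# Clamp the kettle base and switch it on

### The job

Move the sugar tin out of the clamp's bay and stand it wholly on the cork coaster, then slide the kettle base straight into the bay until it rests against the back fence. Wind the handwheel clockwise by its red crank until the orange jaw holds the base snugly against the rubber-faced end stop, and last of all flip the base's red toggle over to the fence side, all the way, to switch it on. Keep the tin upright, and leave the cups, the teaspoon caddy and the honey dipper where they stand.

Things in the scene. Friction and masses are not known exactly. Their poses are not given: they have to be found in the camera images.
- clamp: Fixed clamp on the plank, 0.43 m long. Origin: on the plank at the inside corner of back fence and end stop. x points through the fence (away from the robot), y from the end stop to the jaw, z up. The bay is the open plank at x -140 to 0 mm, y 0 to the jaw. Grey housing 120 x 125 mm, 46 mm high, centre (-100, 342) mm; the handwheel lies flat on it, its upright axis at (-110, 345) mm.
- fence_mid (a point): Middle of the inner face of the aluminium back fence, at its top edge. Fence: 36 mm high, 16 mm thick, face at clamp x = 0, from clamp y = -16 to 174 mm.
- stop_mid (a point): Middle of the rubber-faced aluminium end stop's inner face, at its top edge. Stop: 36 mm high, 16 mm thick, face at clamp y = 0, from clamp x = -110 to 16 mm.
- jaw_face (a point): Centre of the face of the orange jaw plate: 100 mm wide (clamp x -120 to -20 mm), 4 to 38 mm above the plank, 18 mm thick. It moves along clamp y only, with the wheel.
- jaw (a joint): Jaw travel in m: 0 fully open (face at clamp y = 245 mm), growing as the jaw nears the end stop (face at 245 mm minus this value), limit 0.115. With the base pinched against the end stop it reads about 0.105. Geared to the wheel: 70 mm a turn.
- wheel (a joint): Handwheel angle in rad, growing clockwise seen from above (which closes the jaw), 0 to 10.32; starts between 0 and 2.7. It stays where it is left: friction about 0.15 Nm, so 3 N at the crank turns it. Each newton more at the crank gives about 4.5 N at the jaw: 6 to 8 N at the crank is snug.
- wheel_hub (a point): Centre of the handwheel (120 mm across, 12 mm thick) on its upper face, 66 mm above the plank; it turns with the wheel, its x axis pointing to the crank.
- crank_top (a point): Centre of the top of the red crank, an upright round handle 20 mm across whose sleeve spins freely on its pin, on the wheel 50 mm from its axis; it rises 48 mm above the wheel's upper face (top 114 mm above the plank; this point is at its tip).
- kettle_base: Loose black square kettle base, 140 x 140 mm, 28 mm high, about 0.7 kg. Origin: centre of its underside. Low round connector (34 mm across, top 40 mm up) at x = -16 mm; grey switch housing (28 x 44 mm, top 40 mm up) at x = +50 mm, the side to go to the fence. Home: centre at clamp (-70, 70) mm, axes parallel to the clamp's. Starts in front of the bay, x within 0.2 rad of the clamp's.
- toggle (a joint): Toggle angle in rad: 0 is off, leaning 0.5 rad toward the base's -x side; 1.0 is on, leaning 0.5 rad to its +x side (the fence). It stays where it is left; about 1 N at its tip moves it.
- toggle_tip (a point): Tip of the red toggle paddle (52 mm long, 26 mm wide along base y, 10 mm thick). It pivots about base y at base x = +50 mm, 38 mm above the base's underside; the tip is about 84 mm up when off or on, 90 mm midway.
- sugar_tin: Loose round stainless sugar tin, 76 mm across (79 mm at the lid rim), 95 mm high, about 0.3 kg, lid fixed. Origin: centre of its underside. On top a black round knob, 24 mm across, from 95 to 127 mm above the origin, to lift it by. It starts in the bay.
- coaster: Fixed round cork coaster, 130 mm across, 5 mm thick. Origin: centre of its underside, on the plank.
- cup_white: White porcelain cup with blue pattern, 80 mm across, 75 mm high, handle to its +y. Origin: centre of its underside. A bystander.
- cup_blue: Blue porcelain cup with white pattern, 80 mm across, 75 mm high, handle to its +y. Origin: centre of its underside. A bystander.
- spoon_caddy: Silver teaspoon caddy, 68 mm across, 95 mm high, spoons reach 156 mm. Origin: centre of its underside. A bystander.
- honey_dipper: Yellow plastic honey dipper lying on its two feet, 150 mm long along its x, 33 mm high. Origin: on the plank under its middle. A bystander.

How it is judged:
By the outcome, as a careful person would: the job done as asked, in the order asked, and still so for the second after the job is handed in, with the robot touching nothing.
It also fails if it takes over 72 s, if anything falls off the work surface, if the arm or the gripper's body presses on something with over 40 N, if the wrist force passes 120 N, or if a joint passes its speed limit or range.

### The arm

A 7-joint arm with a two-finger parallel gripper is mounted at the origin on the work surface. World frame = base frame: x ahead of the robot, y to its left, z up, the work surface at z = 0. Lengths are in m, angles in rad, forces in N, time in s.
With the tool pointing down it reaches from about 0.4 to 0.85 m from the base axis. Payload 4.5 kg.
Tool frame: the origin (TCP) lies at the very end of the fingers, on their centre line; the grasp point (between the pads) lies 19 mm behind it (r.pinch_z is the distance from the TCP to the grasp point, in m); z points along the fingers, y is the line along which they close (so a half turn about z gives the same grasp; the last joint's range is limited). The gripper opens to 88 mm and grips with 3 to 60 N. Pads are 18 mm wide; open, the fingers measure 123 mm over their backs; the gripper's body (75 mm by 187 mm) begins 45 mm behind the grasp point.
Start: joints at [1.328, 0.689, -0.195, 1.565, 0.157, 0.902, -0.215], TCP at [0.171, -0.601, 0.239] pointing down, gripper open.
Joint ranges: [-3.01, 3.01], [-0.46, 2.08], [-1.47, 1.51], [0.13, 2.56], [-1, 4.14], [0.04, 2.09], [-2.66, 2.66]. Speed limits (rad/s): [2.57, 2.57, 3.14, 3.14, 3.14, 3.14, 3.14].

### API

Orientations are given as a unit quaternion [x, y, z, w].
In Python, from plant import r, cams gives the robot as it stands.
- The arm moves only by the shell command python3 -m pendant 'ROWS' [FORCE]. ROWS is JSON, a list of rows, each a list of 3 entries, a list of its own where there are three numbers: the closure, from -1 (fully open) to 1 (shut), then the shift along the tool's x, y, z in mm, then the turn, a rotation vector about the tool's x, y, z in degrees. A call has 1 to 8 rows; each row shifts and turns the commanded pose from where the row before left it, along the tool's axes as they then stand; what a row does not reach is not made up. A row lasts 1/8 s, in which the tool goes at most 62.5 mm and 10.7 degrees, less where a joint would pass 70% of its speed; a pose out of reach is approached as far as the arm can. A call with a gripper value outside its range is refused whole. The fingers move at their own pace and stop on an object; FORCE is the grip in N (left out, the last holds). Time passes only in rows, so rows that do not move let the fingers close. It gives the time, the measured TCP pose, the force, the opening and the grip force at its end, in the units of the state.
- r.get_state(): the state, without advancing time (a new reading comes with each control period).
- cams.snapshot(name): name is "scene" or "top" or "wrist"; returns a dict with "img" (480x640x3 uint8, red, green, blue), "camera_matrix" (3x3 intrinsics, pixels), "camera_from_world" (4x4, takes a point from world to camera coordinates); the wrist camera has in their place "tool_from_camera" (4x4, takes a point from camera to tool coordinates, whose origin is the TCP and whose axes are the flange's). Camera axes: x right, y up, looking along -z (the intrinsics and any distortion apply to the point x, -y, -z); pixel columns grow to the right and rows downward; lengths in m; the calibration is good to about 2 mm. A picture is of the moment at which its call begins: read the wrist's pose just before it. There is no depth.
- r.finish_job(): hands the job in; it is judged then, once.
The state is a dict: "clock": time; "q": joint angles; "qd": joint speeds; "joint_torque": joint torques, N m; "tool_pos": TCP position; "eef_rot": TCP orientation; "contact_force": force on the tool from outside, world axes, zero at the start; "moment": the same for the moment, N m; "opening": opening from 0.0 (shut) to 1.0 (fully open); "finger_force": force on a finger pad.
Only numpy, scipy, OpenCV 4.12 (cv2) and the standard library are available. Lean on these libraries where they do the work, as an engineer would, in place of code of your own. Each camera call takes 0.05 s, during which the arm holds its last target. There are 200 camera calls.

## Working session

There is one attempt and no reset: what is moved stays moved. The work goes in short steps, Python scripts to look and compute and a shell command to move; the robot and the scene stay as the last step left them, time stands still between calls to the robot, and variables do not carry over. Pictures are saved under pics/ and viewed, at most 10 in all, crops included, and the job is handed in when it is done.

```bash
ls; mkdir -p pics
python3 - <<'E'
from plant import r,cams
import cv2,numpy as np
s=r.get_state()
print(s)
for n in("scene","top"):
    d=cams.snapshot(n); cv2.imwrite(f"pics/{n}0.png",d["img"][:,:,::-1]); print(n,d["camera_matrix"],d["camera_from_world"],[k for k in d])
d=cams.snapshot("wrist");print(d["tool_from_camera"],d["camera_matrix"],d.keys())
E
```

```text
pics
{'clock': 0.0, 'q': array([ 1.32776635,  0.68994235, -0.19451461,  1.56635636,  0.15729063,
        0.9024797 , -0.21509541]), 'qd': array([-0.00292352,  0.00084746,  0.00068561, -0.00035991,  0.00157547,
       -0.0011353 , -0.00022062]), 'joint_torque': array([ 8.14077612e-04, -5.27567625e+01, -1.26680128e+00, -1.53428507e+01,
       -5.27575251e-02,  6.53526688e-03,  1.44939736e-04]), 'tool_pos': array([ 0.17060003, -0.60060967,  0.23793274]), 'eef_rot': array([ 9.90429654e-01,  1.38015560e-01, -1.85530255e-04, -8.78281452e-04]), 'contact_force': array([0.2347269 , 1.07685861, 0.76056426]), 'moment': array([ 0.03463127, -0.01137762, -0.01325923]), 'finger_force': 0.0, 'opening': 1.0010602697051418}
scene [[537.88774199   0.         319.26047589]
 [  0.         537.88774199 237.8427662 ]
 [  0.           0.           1.        ]] [[ 0.57117607  0.8208143   0.00466734 -0.27097541]
 [-0.61516834  0.4242958   0.6644855   0.36130087]
 [ 0.54343887 -0.38240942  0.74728658 -1.60073339]
 [ 0.          0.          0.          1.        ]] ['img', 'camera_matrix', 'camera_from_world']
top [[440.65480906   0.         323.65035456]
 [  0.         440.65480906 238.50546189]
 [  0.           0.           1.        ]] [[-0.01004887 -0.99978417 -0.01818307 -0.0792626 ]
 [ 0.99819077 -0.01110755  0.05909149 -0.61783705]
 [-0.05928071 -0.01755637  0.99808696 -1.22226357]
 [ 0.          0.          0.          1.        ]] ['img', 'camera_matrix', 'camera_from_world']
[[-3.64047283e-04  9.58315902e-01  2.85710516e-01  7.25220146e-02]
 [ 9.99999786e-01  5.04422518e-04 -4.17726715e-04  3.71721896e-06]
 [-5.44432972e-04  2.85710303e-01 -9.58315880e-01 -1.46255558e-01]
 [ 0.00000000e+00  0.00000000e+00  0.00000000e+00  1.00000000e+00]] [[345.11039131   0.         322.88393953]
 [  0.         345.11039131 244.83948204]
 [  0.           0.           1.        ]] dict_keys(['img', 'camera_matrix', 'tool_from_camera'])
```

View pics/top0.png

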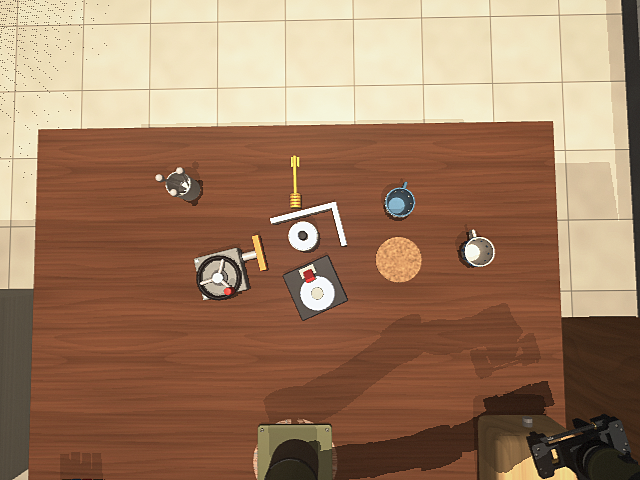

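View pics/scene0.png

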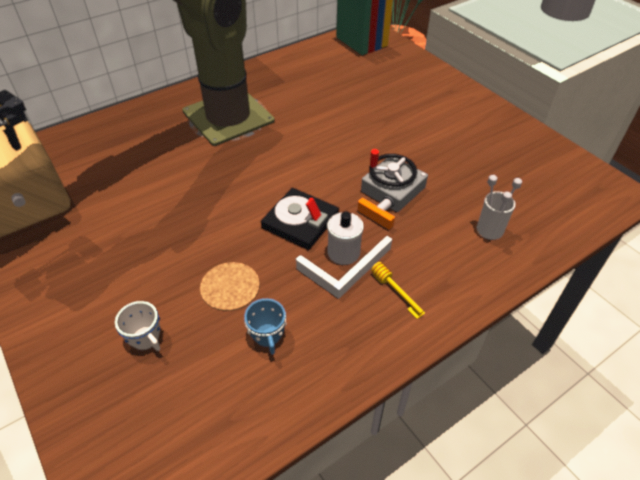

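The top view shows the coaster at (398,260), tin (303,236), base (316,288), fence/stop corner (334,205), jaw (260,253), hub (219,277) and crank (228,291). The scene view agrees: tin at (345,235) and toggle at (313,210), leaning away from the fence.

```bash
cat > h.py <<'E'
import numpy as np,cv2
from plant import r,cams
from scipy.spatial.transform import Rotation as R
def snap(n):
    s=r.get_state(); d=cams.snapshot(n); K=d["camera_matrix"]
    if n=="wrist":
        T=np.eye(4);T[:3,:3]=R.from_quat(s["eef_rot"]).as_matrix();T[:3,3]=s["tool_pos"]
        W=T@d["tool_from_camera"]
    else: W=np.linalg.inv(d["camera_from_world"])
    return d["img"],K,W
def ray(K,W,uv):
    u=np.atleast_2d(uv).astype(float)
    c=np.c_[(u[:,0]-K[0,2])/K[0,0],-(u[:,1]-K[1,2])/K[1,1],-np.ones(len(u))]
    return W[:3,3],c@W[:3,:3].T
def onz(K,W,uv,z):
    o,d=ray(K,W,uv); return o+d*((z-o[2])/d[:,2])[:,None]
def proj(K,W,p):
    c=(np.atleast_2d(p)-W[:3,3])@W[:3,:3]
    return np.c_[K[0,2]-K[0,0]*c[:,0]/c[:,2],K[1,2]+K[1,1]*c[:,1]/c[:,2]]
def mask(img,lo,hi,roi):
    h=cv2.cvtColor(img,cv2.COLOR_RGB2HSV); m=cv2.inRange(h,np.array(lo),np.array(hi))
    o=np.zeros_like(m);x0,y0,x1,y1=roi;o[y0:y1,x0:x1]=m[y0:y1,x0:x1];return o
def big(m):
    c,_=cv2.findContours(m,cv2.RETR_EXTERNAL,cv2.CHAIN_APPROX_NONE);c=sorted(c,key=cv2.contourArea,reverse=True);return [x[:,0,:] for x in c]
E
python3 - <<'E'
from h import *
np.set_printoptions(precision=4,suppress=True)
img,K,W=snap("top")
co=big(mask(img,(5,60,120),(20,200,255),(370,230,425,290)))[0]
(c,rad)=cv2.minEnclosingCircle(co);print("coaster",c,rad,onz(K,W,c,.005))
b=big(mask(img,(0,0,0),(180,120,90),(275,245,355,325)))[0]
rc=cv2.minAreaRect(b);print("base",rc)
p=onz(K,W,cv2.boxPoints(rc),.028);print(p,p.mean(0))
w=big(mask(img,(0,0,150),(180,60,255),(260,195,355,250)))
for k in w[:3]:
    print(cv2.contourArea(k),cv2.boundingRect(k)); a=cv2.approxPolyDP(k,2.5,True)[:,0];print(np.c_[a,onz(K,W,a,.036)[:,:2]])
j=big(mask(img,(10,150,150),(20,255,255),(240,225,275,280)))[0];rc=cv2.minAreaRect(j);print("jaw",rc,onz(K,W,cv2.boxPoints(rc),.038))
k=big(mask(img,(0,180,120),(8,255,255),(200,265,250,310)))[0];print("crank",cv2.boundingRect(k),onz(K,W,k.mean(0),.114))
k=big(mask(img,(0,180,120),(8,255,255),(295,255,335,300)))[0];print("tog",cv2.boundingRect(k),onz(K,W,k.mean(0),.07))
k=big(mask(img,(0,0,0),(180,255,70),(295,228,312,244)))[0];print("knob",cv2.boundingRect(k),onz(K,W,k.mean(0),.127))
k=big(mask(img,(0,0,0),(180,255,70),(190,245,250,305)))[0];(c,rad)=cv2.minEnclosingCircle(k);print("wheel",c,rad,onz(K,W,c,.066))
E
```

```text
coaster (397.0, 259.5) 39.99072265625 [[ 0.556  -0.2923  0.005 ]]
base ((315.04681396484375, 287.1039733886719), (50.839622497558594, 50.15568161010742), 65.77225494384766)
[[ 0.5182  0.0316  0.028 ]
 [ 0.574  -0.0962  0.028 ]
 [ 0.4453 -0.1525  0.028 ]
 [ 0.3899 -0.0256  0.028 ]] [ 0.4819 -0.0607  0.028 ]
623.0 (288, 222, 30, 28)
[[298.     222.       0.6626  -0.0153]
 [289.     231.       0.6378   0.0099]
 [290.     243.       0.6044   0.0074]
 [297.     249.       0.5876  -0.012 ]
 [308.     249.       0.5872  -0.0425]
 [316.     241.       0.6092  -0.0648]
 [316.     230.       0.6398  -0.0651]
 [308.     222.       0.6623  -0.0431]]
470.5 (270, 202, 77, 44)
[[346.     244.       0.5999  -0.1478]
 [335.     202.       0.7173  -0.1187]
 [270.     218.       0.6747   0.0628]
 [271.     223.       0.6607   0.06  ]
 [331.     207.       0.7035  -0.1075]
 [341.     245.       0.5973  -0.134 ]]
jaw ((256.8529357910156, 253.91177368164062), (10.429031372070312, 1.697749376296997), 75.96376037597656) [[0.5886 0.105  0.038 ]
 [0.5897 0.1005 0.038 ]
 [0.5616 0.0935 0.038 ]
 [0.5605 0.098  0.038 ]]
crank (224, 288, 8, 7) [[0.4779 0.1633 0.114 ]]
tog (304, 269, 11, 14) [[ 0.5151 -0.0452  0.07  ]]
knob (299, 231, 8, 9) [[ 0.6204 -0.0355  0.127 ]]
wheel (220.44000244140625, 279.1499938964844) 24.78993797302246 [[0.5073 0.1932 0.066 ]]
```

```bash
python3 -m pendant '[[-1,[43,-40,-8],[0,0,0]],[-1,[43,-40,-8],[0,0,0]],[-1,[43,-40,-8],[0,0,0]],[-1,[43,-40,-8],[0,0,0]],[-1,[43,-40,-8],[0,0,0]],[-1,[43,-40,-8],[0,0,0]],[-1,[43,-40,-8],[0,0,0]],[-1,[43,-40,-8],[0,0,0]]]' 30; python3 -m pendant '[[-1,[43,-40,-8],[0,0,0]],[-1,[43,-40,-8],[0,0,0]],[-1,[40,-40,-8],[0,0,1.7]],[-1,[0,0,0],[0,0,0]],[-1,[0,0,0],[0,0,0]],[-1,[0,0,0],[0,0,0]]]'
python3 - <<'E'
from h import *
i,K,W=snap("wrist");cv2.imwrite("pics/w1.png",i[:,:,::-1]);np.savez("w1.npz",i=i,K=K,W=W)
s=r.get_state();print(s["tool_pos"],s["contact_force"])
E
```

```text
clock: 1.2
tool_pos: [0.415, -0.1977, 0.3031]
eef_rot: [0.99, 0.138, 0.0, 0.0]
contact_force: [1.1, -0.0, 0.4]
opening: 0.998
finger_force: 0.0
clock: 1.95
tool_pos: [0.5018, -0.0514, 0.3264]
eef_rot: [0.993, 0.122, -0.001, 0.0]
contact_force: [-0.6, -0.4, 0.3]
opening: 1.004
finger_force: 0.0
[ 0.5018941  -0.05136981  0.3265116 ] [-0.69795226  0.27206169 -0.15807039]
```

View pics/w1.png

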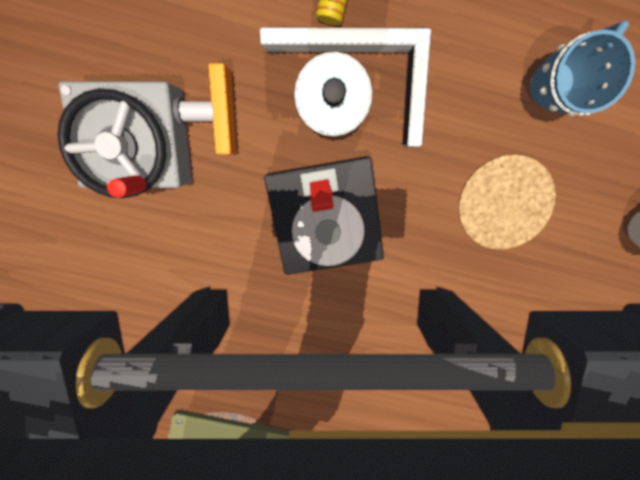

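The wrist view shows everything. The fence/stop inner corner is at about (413,46), the knob at (334,91), the base at about (325,215), the coaster at (508,201), the crank tip at (118,187), the hub at (108,146) and the jaw face at (230,110).

Run:
```python
from h import *
np.set_printoptions(precision=4,suppress=True)
z=np.load("w1.npz");img,K,W=z["i"],z["K"],z["W"]
co=big(mask(img,(5,40,130),(22,170,255),(445,140,570,262)))[0]
e=cv2.fitEllipse(cv2.convexHull(co));print("coaster",e,onz(K,W,e[0],.005))
b=big(mask(img,(0,0,0),(180,130,75),(255,150,395,280)))[0]
hu=cv2.convexHull(b.reshape(-1,1,2))
P=onz(K,W,hu[:,0],.028);rc=cv2.minAreaRect((P[:,:2]*1000).astype(np.float32));print("base mm",rc)
w=big(mask(img,(0,0,200),(180,60,255),(255,20,440,155)))
for k in w[:3]:
    print(cv2.contourArea(k),cv2.boundingRect(k))
    if cv2.boundingRect(k)[2]>120:
        a=cv2.approxPolyDP(k.reshape(-1,1,2),3,True)[:,0];print(np.c_[a,onz(K,W,a,.036)[:,:2]])
j=big(mask(img,(10,150,180),(22,255,255),(200,55,245,165)))[0];rc=cv2.minAreaRect((onz(K,W,j,.038)[:,:2]*1000).astype(np.float32));print("jaw",rc)
k=big(mask(img,(0,180,100),(8,255,255),(90,165,160,205)));k=k[0];print("crank",cv2.boundingRect(k))
k=big(mask(img,(0,180,80),(8,255,255),(300,170,345,220)))[0];print("tog",cv2.boundingRect(k),onz(K,W,k.mean(0),.07))
k=big(mask(img,(0,0,0),(180,255,90),(315,70,352,110)))[0];e=cv2.fitEllipse(k);print("knob",e,onz(K,W,e[0],.112))
k=big(mask(img,(0,0,0),(180,255,80),(50,80,175,205)))[0];e=cv2.fitEllipse(cv2.convexHull(k));print("wheel",e,onz(K,W,e[0],.062))
print("hub",onz(K,W,(108,146),.072),"crank",onz(K,W,(118,187),.114))
t=big(mask(img,(0,0,150),(180,60,255),(290,50,378,140)))[0];e=cv2.fitEllipse(cv2.convexHull(t));print("tin",e,onz(K,W,e[0],.095))
```

```text
Traceback (most recent call last):
cv2.error: OpenCV(4.12.0) /io/opencv/modules/imgproc/src/shapedescr.cpp:361: error: (-201:Incorrect size of input array) There should be at least 5 points to fit the ellipse in function 'fitEllipseNoDirect'
```

Run:
```python
from h import *
np.set_printoptions(precision=4,suppress=True)
z=np.load("w1.npz");img,K,W=z["i"],z["K"],z["W"]
h=cv2.cvtColor(img,cv2.COLOR_RGB2HSV);print(h[200,500:508:3],h[270,500:508:3],h[47:49,380],h[34,380])
def tr(n,f):
    try:f()
    except Exception as ex:print(n,"fail",str(ex)[:80])
def f():
    m=cv2.morphologyEx(mask(img,(5,40,175),(25,255,255),(445,140,570,262)),cv2.MORPH_CLOSE,np.ones((7,7)))
    co=big(m)[0];e=cv2.fitEllipse(cv2.convexHull(co));print("coaster",e,onz(K,W,e[0],.005))
tr("co",f)
def f():
    b=big(mask(img,(0,0,0),(180,130,75),(255,150,395,280)))[0]
    hu=cv2.convexHull(b.reshape(-1,1,2))
    P=onz(K,W,hu[:,0],.028);rc=cv2.minAreaRect((P[:,:2]*1000).astype(np.float32));print("base mm",rc)
tr("b",f)
def f():
  for k in big(mask(img,(0,0,200),(180,60,255),(255,20,440,155)))[:3]:
    print(cv2.contourArea(k),cv2.boundingRect(k))
    if cv2.boundingRect(k)[2]>120:
        a=cv2.approxPolyDP(k.reshape(-1,1,2),3,True)[:,0];print(np.c_[a,onz(K,W,a,.036)[:,:2]])
tr("f",f)
def f():
    j=big(mask(img,(10,150,180),(25,255,255),(200,55,245,165)))[0];rc=cv2.minAreaRect((onz(K,W,j,.038)[:,:2]*1000).astype(np.float32));print("jaw",rc)
tr("j",f)
def f():
    k=big(mask(img,(0,180,80),(8,255,255),(300,170,345,220)))[0];print("tog",cv2.boundingRect(k),onz(K,W,k.mean(0),.07))
tr("t",f)
def f():
    k=big(mask(img,(0,0,0),(180,255,90),(315,70,352,110)))[0];e=cv2.fitEllipse(k);print("knob",e,onz(K,W,e[0],.112))
tr("k",f)
def f():
    k=big(mask(img,(0,0,0),(180,255,80),(50,80,175,205)))[0];e=cv2.fitEllipse(cv2.convexHull(k));print("wheel",e,onz(K,W,e[0],.062))
tr("w",f)
print("hub",onz(K,W,(108,146),.072),"crank",onz(K,W,(118,187),.114))
def f():
    t=big(mask(img,(0,0,150),(180,60,255),(290,50,378,140)))[0];e=cv2.fitEllipse(cv2.convexHull(t));print("tin",e,onz(K,W,e[0],.095))
tr("tin",f)
```

```text
[[ 17 114 237]
 [ 17 112 236]
 [ 17 111 243]] [[ 12 150 160]
 [ 12 153 160]
 [ 12 149 163]] [[ 13  21 111]
 [ 10  27 113]] [ 27  10 255]
coaster ((507.4245910644531, 202.5515594482422), (98.61872863769531, 136.9266815185547), 110.21675109863281) [[ 0.5557 -0.2982  0.005 ]]
base mm ((468.365966796875, -65.53890228271484), (116.21043395996094, 140.7818603515625), 21.231565475463867)
4909.5 (295, 52, 77, 83)
3852.0 (260, 27, 171, 119)
[[260.      29.       0.6718   0.0624]
 [261.      43.       0.6585   0.0587]
 [414.      44.       0.6991  -0.1085]
 [408.     144.       0.5945  -0.1354]
 [421.     144.       0.5983  -0.1507]
 [429.      29.       0.7172  -0.12  ]]
jaw ((576.9859008789062, 93.2973861694336), (102.12969970703125, 20.99137306213379), 13.960460662841797)
tog (310, 181, 22, 29) [[ 0.5132 -0.0465  0.07  ]]
knob ((333.4892272949219, 91.82730102539062), (19.66215705871582, 25.118549346923828), 1.857820749282837) [[ 0.6193 -0.0331  0.112 ]]
wheel ((112.58735656738281, 142.83200073242188), (99.0868148803711, 117.3384780883789), 133.21681213378906) [[0.5131 0.198  0.062 ]]
hub [[0.5099 0.197  0.072 ]] crank [[0.4777 0.1601 0.114 ]]
tin ((332.84228515625, 93.36709594726562), (78.0910873413086, 84.50686645507812), 3.48638916015625) [[ 0.6199 -0.0328  0.095 ]]
```

```bash
python3 -m pendant '[[-1,[60,5,30],[0,0,0]],[-1,[59,6,30],[0,0,0]],[-0.3,[0,0,60],[0,0,0]],[-0.3,[0,0,60],[0,0,0]],[-0.3,[0,0,25],[0,0,0]],[-0.3,[0,0,21],[0,0,0]],[-0.3,[0,0,0],[0,0,0]]]' 25; python3 -m pendant '[[0.5,[0,0,0],[0,0,0]],[1,[0,0,0],[0,0,0]],[1,[0,0,0],[0,0,0]],[1,[0,0,0],[0,0,0]]]' 25
```

```text
clock: 2.88
tool_pos: [0.6114, -0.0337, 0.1031]
eef_rot: [0.992, 0.122, -0.002, 0.0]
contact_force: [-0.1, -0.4, -0.2]
opening: 0.65
finger_force: 0.0
clock: 3.38
tool_pos: [0.6136, -0.0329, 0.1053]
eef_rot: [0.992, 0.123, 0.001, 0.0]
contact_force: [0.1, -0.6, 2.1]
opening: 0.265
finger_force: 25.0
```

```bash
python3 -m pendant '[[-0.2,[0,0,0],[0,0,0]],[-0.2,[6,0,0],[0,0,0]],[-0.2,[0,0,4],[0,0,0]],[1,[0,0,0],[0,0,0]],[1,[0,0,0],[0,0,0]],[1,[0,0,0],[0,0,0]],[1,[0,0,0],[0,0,0]]]' 30;  python3 -m pendant '[[1,[0,0,-15],[0,0,0]],[1,[0,0,-40],[0,0,0]],[1,[0,0,-40],[0,0,0]],[1,[0,0,0],[0,0,0]]]'
```

```text
clock: 4.25
tool_pos: [0.6188, -0.0312, 0.1006]
eef_rot: [0.992, 0.123, -0.0, 0.0]
contact_force: [-0.7, -0.5, -0.1]
opening: 0.263
finger_force: 30.0
clock: 4.75
tool_pos: [0.6213, -0.0306, 0.1996]
eef_rot: [0.992, 0.123, 0.004, 0.0]
contact_force: [1.0, 0.4, -2.7]
opening: 0.263
finger_force: 30.0
```

```bash
python3 -m pendant '[[1,[-15,28,0],[0,0,0]],[1,[-26,49,0],[0,0,0]],[1,[-26,49,0],[0,0,0]],[1,[-26,49,0],[0,0,0]],[1,[-22,40,0],[0,0,0]],[1,[-13,28,0],[0,0,0]],[1,[0,0,0],[0,0,0]],[1,[0,0,0],[0,0,0]]]'
python3 - <<'E'
from h import *
i,K,W=snap("top");cv2.imwrite("pics/t2.png",cv2.resize(i[180:330,330:530,::-1],None,fx=3,fy=3))
s=r.get_state();print(s["tool_pos"])
E
```

```text
clock: 5.75
tool_pos: [0.5541, -0.296, 0.1949]
eef_rot: [0.992, 0.124, -0.0, -0.001]
contact_force: [0.4, 0.2, -3.3]
opening: 0.264
finger_force: 30.0
[ 0.55450301 -0.29543347  0.19507553]
```

```bash
python3 -m pendant '[[1,[0,2,45],[0,0,0]],[1,[0,0,32],[0,0,0]],[1,[0,0,8],[0,0,0]],[1,[0,0,3],[0,0,0]],[1,[0,0,2],[0,0,0]],[1,[0,0,0],[0,0,0]]]'
```

```text
clock: 6.55
tool_pos: [0.5553, -0.2999, 0.1066]
eef_rot: [0.992, 0.123, 0.001, 0.0]
contact_force: [0.1, -0.2, -3.1]
opening: 0.26
finger_force: 30.0
```

```bash
python3 -m pendant '[[1,[0,0,1.5],[0,0,0]],[1,[0,0,0.5],[0,0,0]],[1,[0,0,0],[0,0,0]]]'
```

```text
clock: 6.92
tool_pos: [0.5558, -0.3006, 0.1054]
eef_rot: [0.992, 0.123, 0.001, 0.001]
contact_force: [-1.5, -1.1, 6.6]
opening: 0.261
finger_force: 30.0
```

```bash
python3 -m pendant '[[-0.2,[0,0,0],[0,0,0]],[-0.2,[0,0,0],[0,0,0]],[-0.2,[0,0,-30],[0,0,0]],[-0.2,[0,0,-50],[0,0,0]],[-0.2,[-3,-40,-20],[0,0,0]],[-0.2,[-3,-53,-20],[0,0,0]],[-0.2,[-3,-53,-20],[0,0,0]],[-0.2,[-3,-53,-20],[0,0,0]]]';python3 -m pendant '[[-0.2,[-3,-52,0],[0,0,0]],[-0.2,[0,0,0],[0,0,0]],[-0.2,[0,0,0],[0,0,0]],[-0.2,[0,0,0],[0,0,0]]]'
python3 - <<'E'
from h import *
i,K,W=snap("wrist");cv2.imwrite("pics/w2.png",i[:,:,::-1]);np.savez("w2.npz",i=i,K=K,W=W)
i2,K2,W2=snap("top");cv2.imwrite("pics/t2.png",cv2.resize(i2[180:330,330:530,::-1],None,fx=3,fy=3))
E
```

```text
clock: 7.92
tool_pos: [0.4938, -0.1079, 0.2643]
eef_rot: [0.992, 0.123, 0.0, -0.0]
contact_force: [1.0, 0.7, 0.7]
opening: 0.598
finger_force: 0.0
clock: 8.43
tool_pos: [0.479, -0.0615, 0.2634]
eef_rot: [0.993, 0.122, -0.0, 0.0]
contact_force: [0.5, -0.8, -0.6]
opening: 0.602
finger_force: 0.0
```

View pics/w2.png

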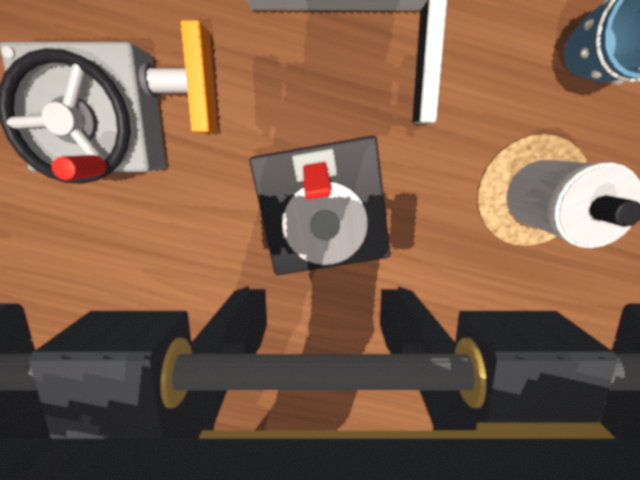

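View pics/t2.png

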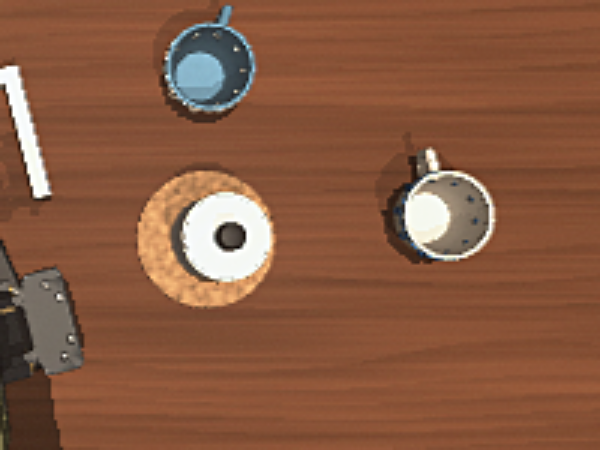

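The base's top corners are at (250,158), (376,137), (390,255) and (274,273), and the housing top spans about (293–336, 150–180). The tin stands upright on the coaster, with its lid centre at about (406,259) in the top image.

Run:
```python
from h import *
np.set_printoptions(precision=4,suppress=True)
z=np.load("w2.npz");img,K,W=z["i"],z["K"],z["W"]
h=cv2.cvtColor(img,cv2.COLOR_RGB2HSV)
m=mask(img,(0,0,0),(180,110,95),(240,128,400,285))
hu=cv2.convexHull(big(m)[0].reshape(-1,1,2));a=cv2.approxPolyDP(hu,6,True)[:,0];print(a)
for q in(a,np.array([(250,158),(376,137),(390,255),(274,273)])):
    P=onz(K,W,q,.028);rc=cv2.minAreaRect((P[:,:2]*1000).astype(np.float32));print(rc)
k=big(mask(img,(0,0,110),(180,60,255),(285,140,345,184)));print([cv2.boundingRect(x) for x in k[:2]]);
P=onz(K,W,k[0],.04);print(cv2.minAreaRect((P[:,:2]*1000).astype(np.float32)))
f=np.array([(255,10),(418,10),(418,120)]);print("inner edges z36?",onz(K,W,f,.036))
d=cams.snapshot("top")
i,K,W=d["img"],d["camera_matrix"],np.linalg.inv(d["camera_from_world"])
t=big(mask(i,(0,0,150),(180,60,255),(388,240,424,278)))[0];c,_=cv2.minEnclosingCircle(t);print(c,onz(K,W,c,.1))
co=big(mask(i,(5,40,150),(25,180,255),(374,232,424,285)))[0];c,rr=cv2.minEnclosingCircle(co);print(c,rr,onz(K,W,c,.005))
```

```text
[[374 136]
 [388 256]
 [277 274]
 [251 158]]
((479.5699768066406, -61.531455993652344), (135.28736877441406, 132.98037719726562), 23.71506690979004)
((479.89105224609375, -60.96937561035156), (133.57029724121094, 137.7898406982422), 23.332399368286133)
[(291, 147, 47, 36), (330, 181, 11, 3)]
((524.9071044921875, -41.26948928833008), (30.076318740844727, 46.58418273925781), 23.639982223510742)
inner edges z36? [[ 0.6491  0.0462  0.036 ]
 [ 0.6862 -0.1023  0.036 ]
 [ 0.5936 -0.1333  0.036 ]]
(404.8423156738281, 258.5145263671875) [[ 0.5574 -0.2987  0.1   ]]
(398.6654052734375, 259.3013000488281) 23.370948791503906 [[ 0.5565 -0.297   0.005 ]]
```

```bash
python3 -m pendant '[[-0.4,[49,-8,20],[0,0,0]],[-0.4,[0,0,30],[0,0,-9.7]],[-0.4,[0,0,60],[0,0,0]],[-0.4,[0,0,30],[0,0,0]],[-0.4,[0,0,0],[0,0,0]],[-0.4,[0,0,0],[0,0,0]]]'
python3 - <<'E'
from h import *
i,K,W=snap("wrist");cv2.imwrite("pics/w3.png",i[:,:,::-1])
E
```

```text
clock: 9.32
tool_pos: [0.5252, -0.0405, 0.1246]
eef_rot: [0.978, 0.206, 0.001, 0.0]
contact_force: [-0.0, 0.3, 0.3]
opening: 0.701
finger_force: 0.0
```

View pics/w3.png

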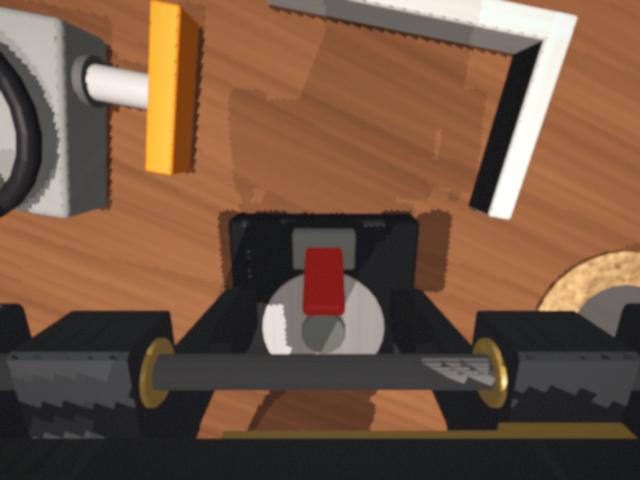

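The tool is squarely above the housing (324,248) and aligned with the base. The clamp's inner corner shows at (542,42).

```bash
python3 - <<'E'
from h import *
i,K,W=snap("wrist");print(onz(K,W,[(542,42),(490,30),(300,7),(474,207)],.036).round(4))
E
python3 -m pendant '[[-0.4,[0,0,50],[0,0,0]],[-0.4,[0,0,35],[0,0,0]],[-0.4,[0,0,7],[0,0,0]],[-0.4,[0,0,0],[0,0,0]],[1,[0,0,0],[0,0,0]],[1,[0,0,0],[0,0,0]],[1,[0,0,0],[0,0,0]]]' 30
```

```text
[[ 0.6989 -0.1093  0.036 ]
 [ 0.6917 -0.077   0.036 ]
 [ 0.6566  0.0321  0.036 ]
 [ 0.5948 -0.1238  0.036 ]]
clock: 10.3
tool_pos: [0.5253, -0.0405, 0.0328]
eef_rot: [0.978, 0.207, 0.001, 0.0]
contact_force: [-0.6, -0.1, 6.5]
opening: 0.494
finger_force: 30.0
```

```bash
python3 -m pendant '[[1,[0,0,-0.5],[0,0,0]],[1,[0,0,0],[0,0,3.3]],[1,[0,0,0],[0,0,3.3]],[1,[0,0,0],[0,0,3.2]],[1,[0,12,0],[0,0,0]],[1,[0,12,0],[0,0,0]],[1,[0,10,0],[0,0,0]],[1,[0,0,0],[0,0,0]]]' 30
python3 - <<'E'
from h import *
s=r.get_state();x=R.from_quat(s["eef_rot"]).as_matrix()[:,0];print(s["tool_pos"],np.degrees(np.arctan2(x[1],x[0])))
d=s["tool_pos"][:2]-[.6990,-.1091];c,n=np.cos(.2425),np.sin(.2425);print(d[0]*c+d[1]*n,-d[0]*n+d[1]*c)
i,K,W=snap("wrist");cv2.imwrite("pics/w4.png",i[:,:,::-1])
E
```

```text
clock: 11.3
tool_pos: [0.5326, -0.0711, 0.0329]
eef_rot: [0.993, 0.122, 0.0, -0.001]
contact_force: [-1.3, 4.8, 8.6]
opening: 0.495
finger_force: 30.0
[ 0.53262543 -0.07108417  0.03285337] 13.998749047727753
-0.15237781360133593 0.07685507533734603
```

View pics/w4.png

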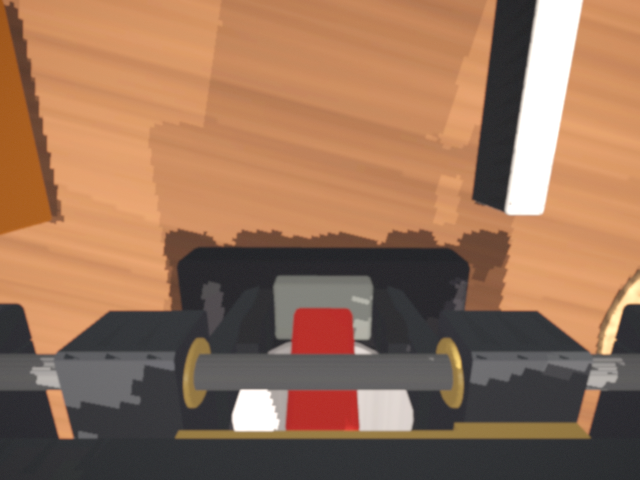

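The front edge of the base is horizontal in the image, so it is square to the clamp. The right side (col 468) clears the stop end (508,210).

```bash
python3 -m pendant '[[1,[12,4,-0.5],[0,0,0]],[1,[20,0,0],[0,0,0]],[1,[20,0,0],[0,0,0]],[1,[20,0,0],[0,0,0]],[1,[20,0,0],[0,0,0]],[1,[20,0,0],[0,0,0]],[1,[8,0,0],[0,0,0]],[1,[0,0,0],[0,0,0]]]' 30
python3 - <<'E'
from h import *
s=r.get_state();x=R.from_quat(s["eef_rot"]).as_matrix()[:,0];print(s["tool_pos"],np.degrees(np.arctan2(x[1],x[0])))
d=s["tool_pos"][:2]-[.6990,-.1091];c,n=np.cos(.2425),np.sin(.2425);print(d[0]*c+d[1]*n,-d[0]*n+d[1]*c)
E
```

```text
clock: 12.35
tool_pos: [0.6454, -0.0494, 0.0324]
eef_rot: [0.993, 0.121, -0.005, 0.001]
contact_force: [-8.5, -2.5, 9.0]
opening: 0.489
finger_force: 33.8
[ 0.64542065 -0.04940535  0.03236866] 13.914133793229079
-0.037677167007476975 0.07081404472715765
```

```bash
python3 -m pendant '[[1,[6,0,0],[0,0,0]],[1,[5,0,0],[0,0,0]],[1,[3,0,0],[0,0,0]],[1,[0,0,0],[0,0,0]]]' 30; python3 -m pendant '[[1,[2,0,0],[0,0,0]],[1,[2,0,0],[0,0,0]],[1,[0,0,0],[0,0,0]]]'
```

```text
clock: 12.85
tool_pos: [0.6563, -0.047, 0.0323]
eef_rot: [0.993, 0.121, -0.008, 0.001]
contact_force: [-12.8, -2.9, 14.2]
opening: 0.495
finger_force: 35.1
clock: 13.22
tool_pos: [0.6595, -0.0462, 0.0321]
eef_rot: [0.993, 0.121, -0.009, 0.001]
contact_force: [-12.6, -3.9, 13.2]
opening: 0.493
finger_force: 35.4
```

```bash
python3 -m pendant '[[1,[2,0,-0.5],[0,0,0]],[1,[1.5,0,0],[0,0,0]],[1,[0,0,0],[0,0,0]]]' 30; python3 -m pendant '[[1,[1.5,0,0],[0,0,0]],[1,[1,0,0],[0,0,0]],[1,[0,0,0],[0,0,0]]]'
```

```text
clock: 13.6
tool_pos: [0.666, -0.0443, 0.0324]
eef_rot: [0.993, 0.121, -0.005, 0.001]
contact_force: [-7.1, -1.1, 7.3]
opening: 0.495
finger_force: 33.7
clock: 13.98
tool_pos: [0.6668, -0.0441, 0.0323]
eef_rot: [0.993, 0.121, -0.007, 0.001]
contact_force: [-10.9, -2.8, 8.9]
opening: 0.495
finger_force: 34.4
```

```bash
python3 -m pendant '[[1,[2,0,0],[0,0,0]],[1,[1,0,0],[0,0,0]],[1,[0,0,0],[0,0,0]]]' 30
python3 - <<'E'
from h import *
i,K,W=snap("top");cv2.imwrite("pics/t5.png",cv2.resize(i[180:310,240:370,::-1],None,fx=4,fy=4))
E
```

```text
clock: 14.35
tool_pos: [0.6708, -0.0431, 0.0323]
eef_rot: [0.993, 0.121, -0.006, 0.001]
contact_force: [-8.4, -1.9, 8.1]
opening: 0.493
finger_force: 33.9
```

View pics/t5.png

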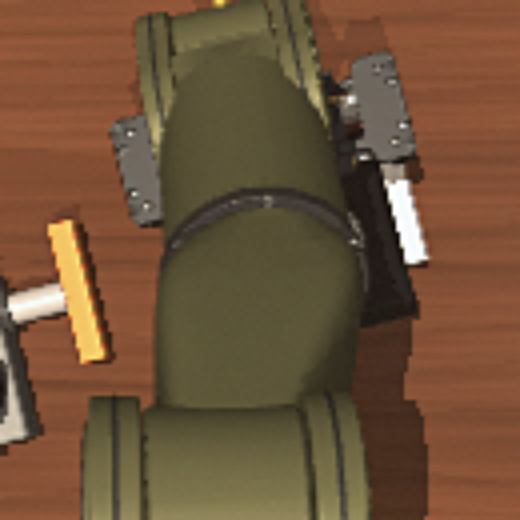

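The arm hides most of the base. Its rear right corner shows at crop (415,315), and the stop end at (427,262).

Run:
```python
from h import *
i,K,W=snap("top")
for uv,z in(((343.7,258.7),.028),((346.5,245.4),.036),((342,246.5),.036)):
    p=onz(K,W,uv,z)[0,:2];d=p-[.6990,-.1091];c,n=np.cos(.2425),np.sin(.2425);print(p,d[0]*c+d[1]*n,-d[0]*n+d[1]*c)
i,K,W=snap("wrist");cv2.imwrite("pics/w6.png",i[:,:,::-1])
```

```text
[ 0.55948662 -0.14116174] -0.1431303054731782 0.0023777416444351503
[ 0.59605807 -0.14915145] -0.10954748429717537 -0.014160099059079757
[ 0.59314748 -0.13667243] -0.10937632444290425 -0.0013472862458171128
```

View pics/w6.png

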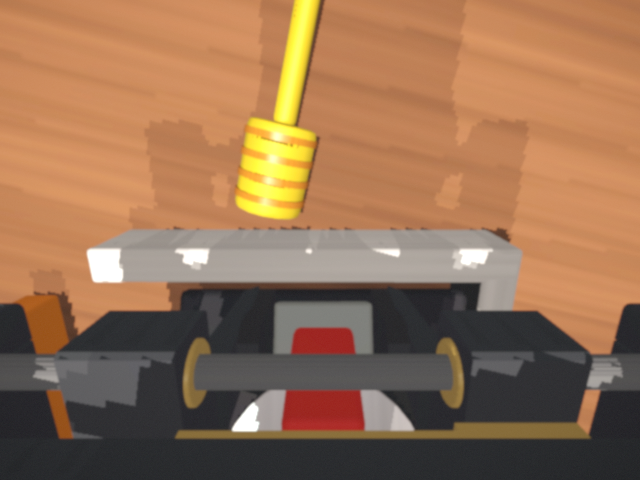

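Run:
```python
from h import *
img,K,W=snap("wrist")
for uv,z in(((322,302),.04),((322,291),.028),((322,282),.036),((180,291),.028),((470,291),.028),((220,282),.036)):
    p=onz(K,W,uv,z)[0,:2];d=p-[.6990,-.1091];c,n=np.cos(.2425),np.sin(.2425);print(uv,d[0]*c+d[1]*n,-d[0]*n+d[1]*c)
s=r.get_state();d=s["tool_pos"][:2]-[.6990,-.1091];print("tool",d[0]*c+d[1]*n,-d[0]*n+d[1]*c)
print(img[278:300,400].tolist())
```

```text
(322, 302) -0.006479965456146375 0.0711162403040544
(322, 291) -0.00674758320878073 0.07114116119387971
(322, 282) 0.0013380314297004973 0.07111772021908806
(180, 291) -0.006728486086180777 0.13845868211144602
(470, 291) -0.006767494353044635 0.0009542069311805914
(220, 282) 0.001350363816462731 0.11650838448943784
tool -0.011496164094475021 0.07084224389384242
[[171, 164, 157], [173, 164, 157], [170, 162, 154], [160, 152, 144], [136, 122, 113], [109, 88, 76], [97, 68, 54], [94, 62, 46], [92, 62, 45], [86, 58, 45], [70, 51, 42], [49, 43, 41], [44, 44, 46], [45, 45, 48], [45, 48, 49], [46, 46, 49], [46, 48, 50], [46, 47, 50], [45, 47, 49], [44, 46, 51], [45, 48, 50], [46, 46, 49]]
```

```bash
python3 -m pendant '[[-0.4,[0,0,0],[0,0,0]],[-0.4,[0,0,0],[0,0,0]],[-0.4,[0,0,-40],[0,0.6,0]],[-0.4,[0,0,-40],[0,0,0]],[-1,[-52,0,0],[0,0,0]],[-1,[-56,0,0],[0,0,0]],[-1,[-58,0,0],[0,0,0]],[-1,[0,0,0],[0,0,0]]]' 30
python3 - <<'E'
from h import *
def C(p):
    d=np.array(p)[:2]-[.6990,-.1091];c,n=np.cos(.2425),np.sin(.2425);return (round(d[0]*c+d[1]*n,4),round(-d[0]*n+d[1]*c,4))
s=r.get_state();print(C(s["tool_pos"]),R.from_quat(s["eef_rot"]).as_matrix()[:,2],s["contact_force"])
img,K,W=snap("wrist");cv2.imwrite("pics/w7.png",img[:,:,::-1])
E
echo '
def C(p):
    d=np.array(p)[:2]-[.6990,-.1091];c,n=np.cos(.2425),np.sin(.2425);return (round(d[0]*c+d[1]*n,4),round(-d[0]*n+d[1]*c,4))' >> h.py
```

```text
clock: 15.55
tool_pos: [0.5086, -0.0833, 0.1111]
eef_rot: [0.993, 0.121, 0.001, -0.001]
contact_force: [1.2, 0.4, -0.1]
opening: 0.999
finger_force: 0.0
(np.float64(-0.1786), np.float64(0.0707)) [ 0.00243274  0.0013726  -0.9999961 ] [ 1.20987489  0.35893952 -0.09078983]
```

View pics/w7.png

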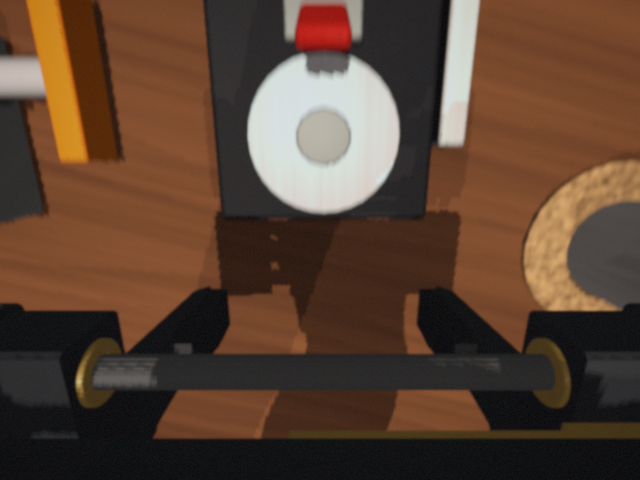

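The base sits square in the bay, with its rear edge at row 213 (cols 221–427), right beside the stop. That was my tenth picture, so I work from numbers from here.

```bash
python3 - <<'E'
from h import *
img,K,W=snap("wrist")
for uv,z in(((223,213),.028),((425,213),.028),((440,145),.036),((323,136),.04),((64,160),.038),((88,160),.038)): print(uv,C(onz(K,W,uv,z)[0]))
E
python3 -m pendant '[[-1,[0,0,50],[0,0,0]],[-1,[0,0,40],[0,0,0]],[-1,[0,0,8],[0,0,0]],[-1,[10,0,0],[0,0,0]],[-1,[5,0,0],[0,0,0]],[-1,[3,0,0],[0,0,0]],[-1,[0,0,0],[0,0,0]]]'
```

```text
(223, 213) (np.float64(-0.1464), np.float64(0.1381))
(425, 213) (np.float64(-0.1463), np.float64(0.0014))
(440, 145) (np.float64(-0.1021), np.float64(-0.002))
(323, 136) (np.float64(-0.0969), np.float64(0.0705))
(64, 160) (np.float64(-0.1113), np.float64(0.2313))
(88, 160) (np.float64(-0.1113), np.float64(0.2164))
clock: 16.52
tool_pos: [0.5336, -0.0774, 0.0145]
eef_rot: [0.992, 0.122, 0.006, -0.0]
contact_force: [-2.2, -0.6, 1.8]
opening: 1.0
finger_force: 1.4
```

```bash
python3 -m pendant '[[-1,[3,0,0],[0,0,0]],[-1,[2,0,0],[0,0,0]],[-1,[0,0,0],[0,0,0]]]'; python3 -m pendant '[[-1,[2,0,0],[0,0,0]],[-1,[1,0,0],[0,0,0]],[-1,[0,0,0],[0,0,0]]]';python3 -m pendant '[[-1,[1.5,0,0],[0,0,0]],[-1,[1.5,0,0],[0,0,0]],[-1,[0,0,0],[0,0,0]]]'
```

```text
clock: 16.9
tool_pos: [0.5352, -0.077, 0.014]
eef_rot: [0.993, 0.122, 0.003, -0.0]
contact_force: [-6.8, -1.8, 5.4]
opening: 1.0
finger_force: 3.7
clock: 17.27
tool_pos: [0.5378, -0.0764, 0.0139]
eef_rot: [0.993, 0.122, 0.002, -0.0]
contact_force: [-7.2, -1.5, 6.0]
opening: 0.999
finger_force: 3.8
clock: 17.65
tool_pos: [0.5378, -0.0764, 0.0139]
eef_rot: [0.993, 0.122, -0.001, 0.0]
contact_force: [-10.8, -2.5, 9.7]
opening: 0.999
finger_force: 6.1
```

```bash
python3 -m pendant '[[-1,[2,0,0],[0,0,0]],[-1,[1,0,0],[0,0,0]],[-1,[0,0,0],[0,0,0]]]'; python3 -m pendant '[[-1,[2,0,0],[0,0,0]],[-1,[1,0,0],[0,0,0]],[-1,[0,0,0],[0,0,0]]]'
python3 - <<'E'
from h import *
i,K,W=snap("wrist"); print(C(r.get_state()["tool_pos"]))
E
```

```text
clock: 18.02
tool_pos: [0.5378, -0.0764, 0.0139]
eef_rot: [0.993, 0.122, -0.003, 0.0]
contact_force: [-16.9, -3.0, 14.4]
opening: 1.003
finger_force: 8.3
clock: 18.4
tool_pos: [0.5378, -0.0764, 0.0138]
eef_rot: [0.993, 0.121, -0.006, 0.001]
contact_force: [-20.0, -3.9, 18.2]
opening: 0.997
finger_force: 10.6
(np.float64(-0.1486), np.float64(0.0704))
```

```bash
python3 -m pendant '[[-1,[-12,0,0],[0,0,0]],[-1,[-20,0,0],[0,0,0]],[-1,[0,0,-50],[0,0.6,0]],[-1,[0,0,-50],[0,0,0]],[-1,[0,0,-10],[0,0,0]],[-1,[0,0,0],[0,0,0]],[-1,[0,0,0],[0,0,0]]]'
python3 - <<'E'
from h import *
img,K,W=snap("wrist"); s=r.get_state(); print(C(s["tool_pos"]),s["tool_pos"])
g=img.astype(int)
# rear edge: columns where dark base ends
for u in (240,280,360,400):
    col=g[100:290,u].sum(1); print(u,[ (v+100) for v in range(len(col)-1) if col[v]<190 and col[v+1]>=190][:6])
b=mask(img,(0,0,0),(180,110,80),(190,0,450,260));k=big(b)[0];print(cv2.boundingRect(k))
x,y,w,h=cv2.boundingRect(k)
hu=cv2.approxPolyDP(cv2.convexHull(k.reshape(-1,1,2)),4,True)[:,0]
for q in hu: print(q,C(onz(K,W,q,.028)[0]))
E
```

```text
clock: 19.32
tool_pos: [0.5167, -0.0811, 0.1224]
eef_rot: [0.992, 0.122, 0.01, -0.001]
contact_force: [0.2, 0.4, -0.5]
opening: 1.001
finger_force: 0.0
(np.float64(-0.1705), np.float64(0.071)) [ 0.51643436 -0.08110266  0.12218266]
240 [206]
280 [206, 266, 285]
360 [205]
400 [205]
(213, 0, 231, 205)
[443   0] (np.float64(-0.0128), np.float64(-0.0018))
[430 163] (np.float64(-0.1094), np.float64(-0.0022))
[418 204] (np.float64(-0.1375), np.float64(0.0039))
[228 201] (np.float64(-0.1358), np.float64(0.1376))
[213   0] (np.float64(-0.0132), np.float64(0.1381))
```

```bash
python3 -m pendant '[[-0.4,[0,0,-40],[0,-1.1,0]],[-0.4,[4,-45,-38],[0,0,0]],[-0.4,[4,-50,0],[0,0,0]],[-0.4,[4,-50,0],[0,0,0]],[-0.4,[4,-50,0],[0,0,0]],[-0.4,[4,-50,0],[0,0,0]],[-0.4,[0,0,0],[0,0,0]],[-0.4,[0,0,0],[0,0,0]]]'
cat > cr.py <<'E'
from h import *
np.set_printoptions(precision=4,suppress=True)
img,K,W=snap("wrist"); s=r.get_state(); Rm=R.from_quat(s["eef_rot"]).as_matrix(); print(s["tool_pos"],Rm[:,2],"yaw",np.degrees(np.arctan2(Rm[1,0],Rm[0,0])))
k=[c for c in big(mask(img,(0,150,70),(8,255,255),(0,0,640,300))) if cv2.contourArea(c)>60]
for c in k:
    h=cv2.boundingRect(c);u=c.mean(0);p=onz(K,W,u,.114)[0]; print(h,u,p,"tool mm",(Rm.T@(p-s["tool_pos"])*1000).round(1))
E
python3 cr.py
python3 - <<'E'
from h import *
img,K,W=snap("top")
k=[c for c in big(mask(img,(0,150,100),(8,255,255),(190,235,260,315)))]
for c in k[:2]: print(cv2.boundingRect(c),onz(K,W,c.mean(0),.114))
E
```

```text
clock: 20.38
tool_pos: [0.4755, 0.1603, 0.2004]
eef_rot: [0.992, 0.122, -0.0, 0.001]
contact_force: [-0.5, -0.6, -0.2]
opening: 0.702
finger_force: 0.0
[0.4758 0.1595 0.2006] [ 0.0004 -0.0013 -1.    ] yaw 13.965843939485763
(306, 222, 30, 39) [320.8416 241.1683] [0.4809 0.1628 0.114 ] tool mm [ 5.7 -2.1 86.6]
(614, 61, 26, 28) [629.5357  72.1786] [0.6313 0.0052 0.114 ] tool mm [113.6 187.2  86.9]
(224, 289, 3, 6) [[0.47736028 0.16906197 0.114     ]]
(247, 272, 1, 1) [[0.52651856 0.11198554 0.114     ]]
```

```bash
python3 -m pendant '[[-0.4,[2.5,-2,50],[0,0,0]],[-0.4,[0,0,45],[0,0,0]],[-0.4,[0,0,20],[0,0,0]],[-0.4,[0,0,6],[0,0,0]],[0.5,[0,0,0],[0,0,0]],[1,[0,0,0],[0,0,0]],[1,[0,0,0],[0,0,0]]]' 20
python3 - <<'E'
from h import *
s=r.get_state();hub=np.array([.5094,.1994]);d=s["tool_pos"][:2]-hub;print(s["tool_pos"],d,np.hypot(*d),np.degrees(np.arctan2(d[1],d[0])),C(s["tool_pos"]))
E
```

```text
clock: 21.35
tool_pos: [0.4786, 0.1637, 0.0813]
eef_rot: [0.992, 0.122, 0.002, -0.0]
contact_force: [-0.4, -0.0, -0.4]
opening: 0.384
finger_force: 0.0
[0.47863189 0.16368594 0.08127014] [-0.03076811 -0.03571406] 0.047139904040860346 -130.7453157856771 (np.float64(-0.1484), np.float64(0.3177))
```

```bash
python3 -m pendant '[[1,[0,0,0],[0,0,0]],[1,[0,0,0],[0,0,0]],[1,[0,0,0],[0,0,0]]]' 20
cat > st.py <<'E'
from h import *
import sys
s=r.get_state();hub=np.array([.5094,.1994]);d=s["tool_pos"][:2]-hub;Rm=R.from_quat(s["eef_rot"]).as_matrix()
e=Rm[:2,:2].T@d*1000;psi=np.degrees(np.arctan2(e[1],e[0]))%360
f=Rm.T@s["contact_force"];t=np.radians(psi)
print("r",np.hypot(*e).round(1),"psi",psi.round(1),"yaw",np.degrees(np.arctan2(Rm[1,0],Rm[0,0])).round(2),"z",s["tool_pos"][2].round(4),"Ft",(-f[0]*np.sin(t)+f[1]*np.cos(t)).round(1),"Fr",(f[0]*np.cos(t)+f[1]*np.sin(t)).round(1))
st=float(sys.argv[1]) if len(sys.argv)>1 else 15
q=np.radians(psi+st*np.arange(9)[:,None]);p=50*np.c_[np.cos(q),np.sin(q)];p[0]=e
print(np.diff(p,axis=0).round(1).tolist())
E
python3 st.py
```

```text
clock: 21.72
tool_pos: [0.4782, 0.1635, 0.0808]
eef_rot: [0.992, 0.122, 0.001, 0.0]
contact_force: [-0.1, -1.6, 6.1]
opening: 0.222
finger_force: 20.0
r 47.6 psi 145.0 yaw 14.05 z 0.0808 Ft -1.0 Fr 1.3
[[-8.0, -10.2], [-2.8, -12.7], [0.6, -13.0], [3.9, -12.4], [7.0, -11.0], [9.6, -8.8], [11.6, -6.0], [12.7, -2.8]]
```

```bash
python3 -m pendant '[[1,[-6,-10.5,0],[0,0,0]],[1,[-2.7,-12.5,0],[0,0,0]],[1,[0.6,-13,0],[0,0,0]],[1,[3.9,-12.4,0],[0,0,0]],[1,[0,0,0],[0,0,0]]]'; python3 st.py
```

```text
clock: 22.35
tool_pos: [0.4638, 0.2125, 0.0808]
eef_rot: [0.992, 0.123, 0.003, -0.001]
contact_force: [4.0, 0.4, 3.9]
opening: 0.218
finger_force: 20.0
r 47.5 psi 210.2 yaw 14.18 z 0.0808 Ft 1.5 Fr -3.8
[[5.8, -11.6], [10.4, -7.9], [12.1, -4.9], [12.9, -1.7], [12.9, 1.8], [12.0, 5.0], [10.3, 8.0], [7.9, 10.4]]
```

```bash
python3 -m pendant '[[1,[7,-11.3,0],[0,0,0]],[1,[10,-7.9,0],[0,0,0]],[1,[12,-4.9,0],[0,0,0]],[1,[12.9,-1.7,0],[0,0,0]],[1,[12.9,1.8,0],[0,0,0]],[1,[12,5,0],[0,0,0]],[1,[10.3,8,0],[0,0,0]],[1,[0,0,0],[0,0,0]]]'; python3 st.py
```

```text
clock: 23.35
tool_pos: [0.5348, 0.2446, 0.0809]
eef_rot: [0.992, 0.124, 0.002, -0.004]
contact_force: [3.4, 5.1, 2.5]
opening: 0.22
finger_force: 20.0
r 51.8 psi 313.5 yaw 14.24 z 0.0809 Ft 0.5 Fr 6.1
[[7.0, 11.5], [5.3, 11.9], [2.0, 12.9], [-1.4, 13.0], [-4.7, 12.2], [-7.7, 10.6], [-10.2, 8.2], [-11.9, 5.3]]
```

```bash
sed -i 's/\[.5094,.1994\]/[.5121,.2001]/' st.py; python3 st.py
```

```text
r 49.9 psi 311.2 yaw 14.24 z 0.0809 Ft 0.7 Fr 6.1
[[8.7, 9.8], [5.8, 11.7], [2.5, 12.8], [-0.9, 13.0], [-4.2, 12.4], [-7.2, 10.9], [-9.8, 8.6], [-11.7, 5.8]]
```

```bash
python3 -m pendant '[[1,[9.4,9,0],[0,0,0]],[1,[5.8,11.7,0],[0,0,0]],[1,[2.5,12.8,0],[0,0,0]],[1,[-0.9,13,0],[0,0,0]],[1,[-4.2,12.4,0],[0,0,0]],[1,[-7.2,10.9,0],[0,0,0]],[1,[-9.8,8.6,0],[0,0,0]],[1,[0,0,0],[0,0,0]]]'; python3 st.py
```

```text
clock: 24.35
tool_pos: [0.5456, 0.1625, 0.0807]
eef_rot: [0.992, 0.123, -0.002, -0.001]
contact_force: [-3.6, 3.5, 8.7]
opening: 0.221
finger_force: 20.0
r 50.4 psi 62.4 yaw 14.14 z 0.0807 Ft 0.4 Fr -5.1
[[-12.4, 4.2], [-13.0, 1.2], [-12.9, -2.2], [-11.8, -5.5], [-10.0, -8.4], [-7.5, -10.7], [-4.5, -12.3], [-1.2, -13.0]]
```

```bash
python3 -m pendant '[[1,[-12.9,3.4,-0.5],[0,0,0]],[1,[-13,1.2,0],[0,0,0]],[1,[-12.9,-2.2,0],[0,0,0]],[1,[-11.8,-5.5,0],[0,0,0]],[1,[-10,-8.4,0],[0,0,0]],[1,[-7.5,-10.7,0],[0,0,0]],[1,[0,0,0],[0,0,0]]]'; python3 st.py 4
```

```text
clock: 25.22
tool_pos: [0.4744, 0.1675, 0.0808]
eef_rot: [0.992, 0.124, -0.002, 0.0]
contact_force: [-3.7, 0.9, 6.7]
opening: 0.22
finger_force: 20.0
r 49.8 psi 153.3 yaw 14.21 z 0.0808 Ft 3.1 Fr 2.2
[[-1.6, -3.1], [-1.2, -3.3], [-1.0, -3.3], [-0.8, -3.4], [-0.5, -3.4], [-0.3, -3.5], [-0.0, -3.5], [0.2, -3.5]]
```

```bash
python3 -m pendant '[[1,[-1.6,-3.1,0],[0,0,0]],[1,[-1.2,-3.3,0],[0,0,0]],[1,[-1,-3.3,0],[0,0,0]],[1,[-0.8,-3.4,0],[0,0,0]]]'; python3 st.py 4; python3 -m pendant '[[1,[-0.5,-3.4,0],[0,0,0]],[1,[-0.3,-3.5,0],[0,0,0]]]';python3 st.py 2
```

```text
clock: 25.72
tool_pos: [0.4682, 0.1767, 0.0807]
eef_rot: [0.993, 0.122, -0.001, 0.001]
contact_force: [-0.8, -5.0, 6.6]
opening: 0.223
finger_force: 20.0
r 49.8 psi 165.9 yaw 14.0 z 0.0807 Ft -4.0 Fr 3.1
[[-1.0, -3.4], [-0.5, -3.5], [-0.3, -3.5], [-0.0, -3.5], [0.2, -3.5], [0.5, -3.5], [0.7, -3.4], [1.0, -3.4]]
clock: 25.98
tool_pos: [0.4653, 0.1832, 0.0807]
eef_rot: [0.993, 0.122, -0.002, 0.001]
contact_force: [-1.9, -4.5, 7.6]
opening: 0.218
finger_force: 20.0
r 49.8 psi 174.1 yaw 14.02 z 0.0807 Ft -3.7 Fr 3.3
[[-0.4, -1.7], [-0.1, -1.7], [-0.0, -1.7], [0.0, -1.7], [0.1, -1.7], [0.2, -1.7], [0.2, -1.7], [0.3, -1.7]]
```

```bash
python3 -m pendant '[[1,[-0.3,-1.7,0],[0,0,0]],[1,[-0.1,-1.7,0],[0,0,0]]]' | head -1; python3 st.py 2 | head -1; python3 -m pendant '[[1,[0,-1.7,0],[0,0,0]],[1,[0,-1.7,0],[0,0,0]]]'| head -1; python3 st.py 2; python3 -m pendant '[[1,[0.1,-1.7,0],[0,0,0]]]'| head -1; python3 st.py 2
```

```text
clock: 26.22
r 49.8 psi 178.4 yaw 14.04 z 0.0807 Ft -3.2 Fr 3.7
clock: 26.48
r 49.8 psi 180.5 yaw 13.97 z 0.0807 Ft -8.9 Fr 1.9
[[-0.2, -1.7], [0.1, -1.7], [0.2, -1.7], [0.2, -1.7], [0.3, -1.7], [0.3, -1.7], [0.4, -1.7], [0.5, -1.7]]
clock: 26.6
r 49.8 psi 180.6 yaw 13.89 z 0.0807 Ft -11.3 Fr 2.6
[[-0.1, -1.7], [0.1, -1.7], [0.2, -1.7], [0.2, -1.7], [0.3, -1.7], [0.4, -1.7], [0.4, -1.7], [0.5, -1.7]]
```

```bash
python3 -m pendant '[[1,[0,1.5,0],[0,0,0]],[1,[0,0,0],[0,0,0]],[1,[0,0,0],[0,0,0]]]' | head -2; python3 st.py 2 | head -1
```

```text
clock: 26.98
tool_pos: [0.4637, 0.1885, 0.0807]
r 49.8 psi 180.5 yaw 13.95 z 0.0807 Ft -6.7 Fr 2.2
```

```bash
python3 -m pendant '[[-0.2,[0,0,0],[0,0,0]],[-0.2,[0,0,0],[0,0,0]],[-0.2,[0,0,-30],[0,0,0]],[-0.2,[0,0,-40],[0,0,0]],[0.5,[14,57,-30],[0,0,0]],[1,[14,57,-10],[0,0,0]],[1,[13,57,0],[0,0,0]],[1,[13,57,0],[0,0,0]]]'; python3 -m pendant '[[1,[-10,50,0],[0,0,0]],[1,[0,0,0],[0,0,0]],[1,[0,0,0],[0,0,0]],[1,[0,0,0],[0,0,0]]]'
python3 - <<'E'
from h import *
img,K,W=snap("wrist"); s=r.get_state(); print(C(s["tool_pos"]),s["tool_pos"])
b=mask(img,(0,0,0),(180,110,80),(150,0,500,285))
for k in big(b)[:1]:
  for q in cv2.approxPolyDP(cv2.convexHull(k.reshape(-1,1,2)),4,True)[:,0]: print(q,C(onz(K,W,q,.028)[0]))
j=big(mask(img,(10,150,120),(25,255,255),(0,0,640,300)))[0]
for q in cv2.approxPolyDP(cv2.convexHull(j.reshape(-1,1,2)),4,True)[:,0]: print("jaw",q,C(onz(K,W,q,.038)[0]))
k=big(mask(img,(0,150,70),(8,255,255),(250,0,400,300)))[0];print("tog",cv2.boundingRect(k))
for q in cv2.approxPolyDP(cv2.convexHull(k.reshape(-1,1,2)),4,True)[:,0]: print(q,C(onz(K,W,q,.084)[0]))
E
```

```text
clock: 27.98
tool_pos: [0.5727, -0.0144, 0.1896]
eef_rot: [0.992, 0.123, 0.001, -0.001]
contact_force: [1.2, 0.7, -0.4]
opening: 0.171
finger_force: 0.0
clock: 28.48
tool_pos: [0.5742, -0.0621, 0.1895]
eef_rot: [0.992, 0.124, 0.001, -0.001]
contact_force: [0.0, 0.1, -0.3]
opening: 0.008
finger_force: 0.0
(np.float64(-0.1099), np.float64(0.0754)) [ 0.57418846 -0.06231533  0.1894882 ]
[416  96] (np.float64(-0.0002), np.float64(-0.0004))
[401 254] (np.float64(-0.1372), np.float64(0.0023))
[256 251] (np.float64(-0.1351), np.float64(0.1381))
[238  97] (np.float64(-0.0019), np.float64(0.1465))
jaw [639   0] (np.float64(0.0656), np.float64(-0.1582))
jaw [639 294] (np.float64(-0.172), np.float64(-0.2215))
jaw [ 24 299] (np.float64(-0.181), np.float64(0.3576))
jaw [  0 125] (np.float64(-0.0254), np.float64(0.34))
jaw [0 0] (np.float64(0.0628), np.float64(0.3172))
tog (314, 117, 37, 41)
[345 118] (np.float64(-0.0213), np.float64(0.061))
[347 155] (np.float64(-0.0458), np.float64(0.059))
[317 155] (np.float64(-0.046), np.float64(0.0802))
[317 118] (np.float64(-0.0214), np.float64(0.0802))
```

```bash
python3 -m pendant '[[1,[0,5,55],[0,0,0]],[1,[0,0,50],[0,0,0]],[1,[0,0,14],[0,0,0]],[1,[30,0,0],[0,0,0]],[1,[12,0,0],[0,0,0]],[1,[10,0,0],[0,0,0]],[1,[10,0,0],[0,0,0]],[1,[0,0,0],[0,0,0]]]'; python3 -c "
from h import *
print(C(r.get_state()['tool_pos']))"; python3 -m pendant '[[1,[8,0,0],[0,0,0]],[1,[8,0,0],[0,0,0]],[1,[5,0,0],[0,0,0]],[1,[0,0,0],[0,0,0]]]'; python3 -c "
from h import *
print(C(r.get_state()['tool_pos']))"
```

```text
clock: 29.52
tool_pos: [0.6363, -0.0544, 0.0709]
eef_rot: [0.992, 0.122, 0.001, -0.0]
contact_force: [0.5, -0.2, -0.1]
opening: 0.005
finger_force: 0.0
(np.float64(-0.0477), np.float64(0.0681))
clock: 30.02
tool_pos: [0.6568, -0.0491, 0.0705]
eef_rot: [0.992, 0.122, 0.001, -0.0]
contact_force: [0.0, 0.4, 0.0]
opening: 0.007
finger_force: 0.0
(np.float64(-0.0266), np.float64(0.0684))
```

```bash
for i in 1; do python3 -m pendant '[[1,[4,0,0],[0,0,0]],[1,[4,0,0],[0,0,0]],[1,[0,0,0],[0,0,0]]]'|sed -n 2,4p; python3 -m pendant '[[1,[3,0,0],[0,0,0]],[1,[0,0,0],[0,0,0]]]'|sed -n 2,4p; done
python3 - <<'E'
from h import *
print(C(r.get_state()['tool_pos']))
E
```

```text
tool_pos: [0.664, -0.0472, 0.0704]
eef_rot: [0.992, 0.122, 0.001, -0.0]
contact_force: [-1.6, -0.5, 0.0]
tool_pos: [0.6667, -0.0467, 0.0705]
eef_rot: [0.992, 0.122, 0.001, -0.0]
contact_force: [-1.1, -0.3, -0.3]
(np.float64(-0.0164), np.float64(0.0684))
```

```bash
python3 -m pendant '[[1,[2,0,0],[0,0,0]],[1,[0,0,0],[0,0,0]]]'|sed -n 2,4p; python3 -m pendant '[[1,[2,0,0],[0,0,0]],[1,[0,0,0],[0,0,0]]]'|sed -n 2,4p;  python3 -m pendant '[[1,[2,0,0],[0,0,0]],[1,[0,0,0],[0,0,0]]]'|sed -n 2,4p
```

```text
tool_pos: [0.6671, -0.0466, 0.0703]
eef_rot: [0.992, 0.122, -0.001, 0.0]
contact_force: [-4.3, -1.2, 0.8]
tool_pos: [0.6674, -0.0466, 0.0701]
eef_rot: [0.993, 0.122, -0.003, 0.0]
contact_force: [-8.7, -1.9, 3.4]
tool_pos: [0.6677, -0.0465, 0.0699]
eef_rot: [0.993, 0.122, -0.005, 0.0]
contact_force: [-11.1, -2.4, 6.3]
```

```bash
python3 -m pendant '[[1,[-12,0,0],[0,0,0]],[1,[-35,0,-5],[0,0.6,0]],[1,[-30,0,-40],[0,0,0]],[1,[-20,0,-50],[0,0,0]],[1,[-20,0,-50],[0,0,0]],[1,[0,0,0],[0,0,0]],[1,[0,0,0],[0,0,0]]]'|sed -n 2,4p
cat > ck.py <<'E'
from h import *
img,K,W=snap("wrist"); s=r.get_state(); print(C(s["tool_pos"]),s["tool_pos"])
for nm,m,z in(("base",mask(img,(0,0,0),(180,110,80),(150,0,500,285)),.028),("tog",mask(img,(0,150,70),(8,255,255),(250,0,400,300)),.084),("jaw",mask(img,(13,190,150),(25,255,255),(0,0,310,290)),.038)):
  k=big(m)[0];print(nm,cv2.contourArea(k))
  for q in cv2.approxPolyDP(cv2.convexHull(k.reshape(-1,1,2)),4,True)[:,0]: print(q,C(onz(K,W,q,z)[0]))
i,K,W=snap("top")
t=big(mask(i,(0,0,150),(180,60,255),(388,235,428,282)))[0];c,_=cv2.minEnclosingCircle(t);print("tin",c,onz(K,W,c,.1))
j=big(mask(i,(10,150,150),(25,255,255),(230,215,310,285)))
for x in j[:2]: print("jaw top",cv2.boundingRect(x),C(onz(K,W,x.mean(0),.038)[0]))
E
python3 ck.py
```

```text
tool_pos: [0.5583, -0.0738, 0.2148]
eef_rot: [0.992, 0.122, 0.007, -0.001]
contact_force: [-1.1, -0.1, 0.6]
(np.float64(-0.1285), np.float64(0.0683)) [ 0.55784647 -0.07367391  0.21401824]
base 20069.0
[400  81] (np.float64(-0.0009), np.float64(-0.0003))
[389 229] (np.float64(-0.1356), np.float64(0.0021))
[254 230] (np.float64(-0.1369), np.float64(0.1362))
[243  82] (np.float64(-0.0021), np.float64(0.139))
tog 1516.5
[337  54] (np.float64(0.0074), np.float64(0.058))
[334 103] (np.float64(-0.0257), np.float64(0.0598))
[309 104] (np.float64(-0.0264), np.float64(0.0785))
[303  55] (np.float64(0.0067), np.float64(0.0826))
jaw 415.5
[309   0] (np.float64(0.0575), np.float64(0.0796))
[305  43] (np.float64(0.0263), np.float64(0.0832))
[289  42] (np.float64(0.0271), np.float64(0.0966))
[300   0] (np.float64(0.0575), np.float64(0.0869))
tin (404.8423156738281, 258.5145263671875) [[ 0.55738848 -0.29868412  0.1       ]]
jaw top (282, 228, 4, 8) (np.float64(-0.0293), np.float64(0.1461))
jaw top (267, 215, 5, 2) (np.float64(0.0255), np.float64(0.1739))
```

Run:
```python
from h import *
img,K,W=snap("wrist")
for v in (110,140,170):
    row=[(u,img[v,u].tolist()) for u in range(215,262,3)]
    k=[u for u in range(190,262) if img[v,u,0]>150 and img[v,u,2]<70 and img[v,u,0]>1.4*img[v,u,1]]
    print(v,k[:1],k[-1:],[C(onz(K,W,(u,v),.038)[0]) for u in (k[:1]+k[-1:])],row[6:14])
```

```text
110 [221] [242] [(np.float64(-0.0277), np.float64(0.1577)), (np.float64(-0.0277), np.float64(0.1394))] [(233, [228, 173, 75]), (236, [227, 169, 77]), (239, [226, 166, 76]), (242, [160, 84, 23]), (245, [73, 39, 25]), (248, [65, 62, 61]), (251, [72, 69, 68]), (254, [71, 68, 67])]
140 [223] [243] [(np.float64(-0.0528), np.float64(0.1579)), (np.float64(-0.0528), np.float64(0.14))] [(233, [228, 178, 72]), (236, [228, 166, 70]), (239, [228, 167, 72]), (242, [213, 140, 52]), (245, [108, 53, 14]), (248, [48, 41, 38]), (251, [67, 63, 64]), (254, [71, 67, 67])]
170 [243] [245] [(np.float64(-0.0791), np.float64(0.1416)), (np.float64(-0.0791), np.float64(0.1398))] [(233, [229, 177, 69]), (236, [229, 180, 74]), (239, [228, 183, 76]), (242, [229, 176, 75]), (245, [177, 98, 27]), (248, [79, 43, 23]), (251, [66, 61, 61]), (254, [76, 72, 72])]
```

The jaw face measures at clamp y = 140 mm, right against the base. Everything is in place, so I'm handing in.

```bash
python3 -c "
from plant import r
print(r.finish_job())"
```

```text
the job is handed in; nothing more can be done
None
```

The job is handed in: the tin stands on the coaster, the base sits against the fence and is clamped snugly against the end stop, and the toggle is fully over to the fence side. The last camera checks agreed with this, but I did not re-measure the cups, caddy or dipper.

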